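# Scan the pan on the portion scale and tare it

## Task

The empty steel pan on the portion scale has to be booked in and tared before it is filled. Take the hand scanner out of its charging cradle and aim its reading window at the middle of the bar-code label on the pan's front wall, from about 7 cm off, leaning it so that it reads down at the label no steeper than about 45 degrees (it must look in under the pan's rim), with its wide head level across the label; hold it steady there for a second and a half. Then put the scanner back in its cradle, fully home, let go, and press the scale's zero key all the way down for a moment and release it, without knocking the pan or scale with the scanner, shifting the pan or disturbing the things around.

Things in the scene. Friction and masses are not known exactly. Their poses are not given: they have to be found in the camera images.
- scanner: grey hand scanner, head down in its cradle; reads by itself. Origin: centre of the window at the head's end; z up the head's axis; it reads along -z, its reading line along y. Head 28 (x) x 64 (y), z 0 to 40; there the handle starts, bent 18 degrees (0.314 rad) off z towards +x: 26 x 34 (y) mm, 110 long, neck 56 to 45 wide (y) for its first 18 mm. Yellow button on the -x side. 160 g
- scanner_grip (a point): where to grasp the scanner's handle, across its flat rubber sides (34 mm, along the scanner's y), fingers along the handle: on the handle's centre line 80 mm up from the bend and 30 mm below its end; in the scanner's frame (24.7, 0, 119.1) mm
- cradle_pocket: pocket of the fixed black charging cradle (foot 128 x 104 x 12). Origin: centre of the pocket's floor, 34 above the table; z its axis, leaning 20 degrees from vertical to the robot's side (its -x): the head goes in and out along it, the handle then stands nearly upright; y the wide way. Inside 36 (x) x 72 (y), 42 deep, walls 5. Home: window on the floor, scanner's z along this z
- pan: loose empty steel insert pan, 108 (x) x 176 (y) x 65 mm, 0.45 kg, standing on the scale's platform (46 mm above the table). Origin: centre of its underside; z up. Its rim is a flange 7 mm thick at the top that stands out about 9 mm beyond the walls.
- pan_label: white bar-code label with an orange edge, 70 wide x 34 mm high, flat on the pan's front (-x) wall, 30 mm above the pan's underside, 35 mm below the rim. Origin: its centre; -x points out of the label (towards the robot's side, level within 3 degrees), y along its width (across the bars), z up.
- zero_key_top (a point): centre of the top of the zero key, the red key 14 x 20 mm at the right front corner of the portion scale (fixed, 210 x 170 mm, steel platform 46 mm high); 41 mm above the table, about 60 mm in front of the pan's rim
- portion_scale_zero_key (a joint): travel of the sprung zero key: 0 up, 0.002 m fully down (about 8 N); springs back
- ramekin: bystander: cream ramekin, 68 mm across, 37 mm high; origin at its underside
- shaker: bystander: aluminium shaker with a handle, 66 x 90 x 106 mm; origin at its underside
- tin: bystander: low tin, 75 mm across, 58 mm high; origin at its underside
- spice_jar: bystander: spice jar with an ochre lid, 45 mm across, 100 mm high; origin at its underside

How it is judged:
On the way, in this order (a step that is already met when the one before it is completed fails the run):
1. scanner aimed at the label, still for 1 s: label centre within 12 mm of the reading axis, 40 to 110 mm off, within 55 degrees of square, head's width within 17 degrees of the label's (x of pan_label in the frame of scanner between -0.012 and 0.012 m and y of pan_label in the frame of scanner between -0.012 and 0.012 m and z of pan_label in the frame of scanner between -0.11 and -0.04 m and x of scanner in the frame of pan_label below -0.02 m and angle between the z axis of scanner and the x axis of pan_label, either way round below 0.96 rad and angle between the y axis of scanner and the y axis of pan_label, either way round below 0.3 rad and linear speed of scanner below 0.02 m/s and angular speed of scanner below 0.2 rad/s), for 1 s.
2. the scanner is back home in its cradle pocket and let go (distance between scanner and cradle_pocket below 0.012 m and angle between the z axis of scanner and the z axis of cradle_pocket, either way round below 0.25 rad and contact force between scanner and the fingers below 0.05 N and linear speed of scanner below 0.02 m/s), for 0.3 s.
3. the zero key is pressed down (1.4 mm or more of its 2 mm) for 0.2 s (value of joint portion_scale_zero_key above 0.0014 m), for 0.2 s.
At the end, for the whole second after the job is handed in: the scanner rests home in the cradle pocket (window within 12 mm of the pocket floor's centre, axis within 14 degrees), released and still; the zero key is up again; the pan is still on the scale within 12 mm of where it stood (all of step 2 and value of joint portion_scale_zero_key below 0.0006 m and distance of pan from where it was at the start of the episode below 0.012 m and linear speed of pan below 0.02 m/s); the robot touches nothing.
It fails at once if the pan is shifted by more than 12 mm (distance of pan from where it was at the start of the episode above 0.012 m).
It fails at once if the scanner knocks against the pan or the scale (over 2 N) (contact force between scanner and pan above 2 N or contact force between scanner and portion_scale above 2 N).
It fails at once if a bystander (ramekin, shaker, tin, spice jar) is moved by more than 30 mm (distance of any of ramekin, shaker, tin, spice_jar from where it was at the start of the episode above 0.03 m).
It also fails if it takes over 56 s, if anything falls off the work surface, if the arm or the gripper's body presses on something with over 40 N, if the wrist force passes 120 N, or if a joint passes its speed limit or range.

## Robot

A 7-joint arm with a two-finger parallel gripper is mounted at the origin on a cart in front of the work surface, level with it; the furniture and walls round the work are solid. World frame = base frame: x ahead of the robot, y to its left, z up, the work surface at z = 0. Lengths are in m, angles in rad, forces in N, time in s.
With the tool pointing down it reaches from about 0.4 to 0.875 m from the base axis. Payload 6.5 kg.
Tool frame: the origin (TCP) lies at the centre of the arm's flange, where the gripper is bolted on; the fingertips stand 173 mm ahead of it and the grasp point (between the pads) lies 155 mm ahead of it (grip_point_offset is the distance from the TCP to the grasp point, in m); z points along the fingers, y is the line along which they close (so a half turn about z gives the same grasp; the last joint's range is limited). The gripper opens to 85 mm and grips with 20 to 120 N. Pads are 22 mm wide; open, the fingers measure 114 mm over their backs; the gripper's body (76 mm by 85 mm) begins 54 mm behind the grasp point. The pads swing forward as they close: fully open they stand 13 mm farther back than shut.
Start: joints at [1.202, 0.536, -0.004, 1.538, 0.003, 1.067, -0.071], TCP at [0.194, -0.62, 0.405] pointing down, gripper open.
Joint ranges: [-2.7, 2.7], [-0.37, 2.16], [-1.27, 1.26], [0.24, 2.4], [-1.31, 4.45], [0.19, 1.91], [-2.76, 2.76]. Speed limits (rad/s): [2.39, 2.39, 3.14, 3.14, 3.14, 3.14, 3.14].

## Interface

Orientations are given as [roll, pitch, yaw] about the fixed x, y, z axes, in that order (R = Rz(yaw) Ry(pitch) Rx(roll)).
In Python, from plant import * gives the robot as it stands.
- The arm moves only by the tool play_rows, never from a script. Its argument "commands" is a list of rows, each a list of 4 numbers: the shift along the tool's x, y, z as a fraction of full scale, then the turn about the tool's z as a fraction of full scale. A call has 1 to 8 rows; each row shifts and turns the commanded pose from where the row before left it, along the tool's axes as they then stand; what a row does not reach is not made up. Full scale, the value 1, is 4 cm for a shift and 8 degrees for a turn. A row lasts 1/8 s, in which the tool goes at most 62.5 mm and 10.7 degrees, less where a joint would pass 70% of its speed; a pose out of reach is approached as far as the arm can. A call with a number of a shift or a turn outside -1 to 1 is refused whole. A call with a gripper value outside its range is refused whole. "fingers" is the opening, from 0 (shut) to 1 (fully open), set as the call begins (left out, the last holds). The fingers move at their own pace and stop on an object; the grip force is fixed at half the most. Time passes only in rows, so rows that do not move let the fingers close. It gives the time, the measured TCP pose, the force, the opening and the grip force at its end, in the units of the state.
- get_state(): the state, without advancing time (a new reading comes with each control period).
- grab_frame(name): name is "side" or "top"; returns a dict with "img" (480x640x3 uint8, red, green, blue), "K" (3x3 intrinsics, pixels), "rvec" (rotation vector, rad) and "tvec" (3), from world to camera coordinates, as OpenCV has them. Camera axes: x right, y down, z forward; pixel columns grow to the right and rows downward; lengths in m; the calibration is good to about 2 mm. A picture is of the moment at which its call begins. There is no depth.
- hand_in(): hands the job in; it is judged then, once.
Trained networks look in the newest picture that a camera, given by its name, has taken for a name from the list of things; names that differ only in an ending like _2 or _b are one class to them, and where a whole thing is asked for, a point or a joint stands for the part that bears it (a point fixed in the world has none). Each returns a list of dicts, best first, with "confidence" (0 to 1); they miss things now and then, are a little off and sometimes report something else, mostly with a low value. They report only what shows in the picture. A call takes as long as a camera call.
- boxes_of(camera, name): "rect" ([left, top, width, height] as shares, 0 to 1, of the picture: columns of its width, rows of its height, round what is visible of it).
- masks_of(camera, name): "mask" (480x640 bool, what is visible of it) and "rect" ([left, top, width, height] as shares, 0 to 1, of the picture: columns of its width, rows of its height, round what is visible of it).
- landmark_of(camera, name): "point" ([column, row] as shares, 0 to 1, of the picture: columns of its width, rows of its height: a listed point, or the origin of a listed thing).
The state is a dict: "time": time; "joint_pos": joint angles; "qd": joint speeds; "joint_torque": joint torques, N m; "eef_pos": TCP position; "ee_rot": TCP orientation; "force": force on the tool from outside, world axes, zero at the start; "wrist_torque": the same for the moment, N m; "opening": finger opening in m; "finger_force": force on a finger pad.
Only numpy, scipy, OpenCV 4.12 (cv2) and the standard library are available. Lean on these libraries where they do the work, as an engineer would, in place of code of your own. Each camera call takes 0.05 s, during which the arm holds its last target. There are 200 camera calls.

## Working session

There is one attempt and no reset: what is moved stays moved. The work goes in short steps, Python scripts to look and compute and a tool call to move; the robot and the scene stay as the last step left them, time stands still between calls to the robot, and variables do not carry over. Pictures are saved under pics/ and viewed, at most 10 in all, crops included, and the job is handed in when it is done.

Besides the shell and the picture viewer there is one more tool, called after ">>>" in YAML: its name, and indented under it one key for each argument. play_rows: Moves the arm, as the interface text tells. Its arguments: {"type":"object","properties":{"commands":{"type":"array"},"fingers":{"type":"number"}},"required":["commands"]}

```bash
mkdir -p pics
cat > h.py <<'E'
from plant import *
import numpy as np, cv2
from scipy.optimize import least_squares
def P(f):
    R=cv2.Rodrigues(np.array(f["rvec"],float))[0]; return np.array(f["K"])@np.c_[R,np.array(f["tvec"],float).reshape(3)]
def proj(f,X):
    X=np.atleast_2d(X); p=(P(f)@np.c_[X,np.ones(len(X))].T).T; return p[:,:2]/p[:,2:]
def tri(fa,a,fb,b):
    X=cv2.triangulatePoints(P(fa),P(fb),np.array(a,float).reshape(2,1),np.array(b,float).reshape(2,1)).ravel(); X=X[:3]/X[3]
    return X,np.linalg.norm(proj(fa,X)[0]-a),np.linalg.norm(proj(fb,X)[0]-b)
S=np.array([640,480])
def save(f,n): cv2.imwrite("pics/"+n,cv2.cvtColor(f["img"],cv2.COLOR_RGB2BGR))
E
python3 - <<'E'
from h import *
fs={c:grab_frame(c) for c in("side","top")}
for c in fs:
    save(fs[c],c+"0.png"); R=cv2.Rodrigues(np.array(fs[c]["rvec"],float))[0]; print(c,(-R.T@np.array(fs[c]["tvec"]).ravel()).round(3))
for n in["scanner","scanner_grip","cradle_pocket","pan","pan_label","zero_key_top","ramekin","shaker","tin","spice_jar"]:
    d={c:landmark_of(c,n) for c in fs}
    for c in d: print(n,c,[((np.array(e["point"])*S).round(1).tolist(),round(e["confidence"],2)) for e in d[c]][:2])
    if all(d.values()): print("   ",[np.round(v,4) for v in tri(fs["side"],np.array(d["side"][0]["point"])*S,fs["top"],np.array(d["top"][0]["point"])*S)])
s=get_state(); print(s)
E
```

```text
side [ 1.001 -0.331  1.121]
top [ 0.379 -0.022  1.371]
scanner side [([177.6, 298.4], 0.61)]
scanner top [([471.9, 290.2], 0.78)]
    [array([ 0.4354, -0.3758,  0.0302]), np.float64(0.7811), np.float64(0.5707)]
scanner_grip side [([164.6, 273.1], 0.85)]
scanner_grip top [([483.8, 295.7], 0.85)]
    [array([ 0.4183, -0.3703,  0.1432]), np.float64(1.4685), np.float64(1.083)]
cradle_pocket side [([176.6, 301.5], 0.95)]
cradle_pocket top [([472.6, 285.9], 0.79)]
    [array([ 0.4449, -0.379 ,  0.034 ]), np.float64(0.3462), np.float64(0.2522)]
pan side [([378.2, 235.5], 0.63)]
pan top [([253.9, 237.8], 0.69)]
    [array([0.5769, 0.1479, 0.0477]), np.float64(2.4361), np.float64(1.8821)]
pan_label side [([332.9, 224.7], 0.68)]
pan_label top [([284.8, 276.7], 0.69)]
    [array([0.4797, 0.073 , 0.0402]), np.float64(0.7574), np.float64(0.5963)]
zero_key_top side [([333.7, 225.5], 0.57)]
zero_key_top top [([286.4, 277.5], 0.6)]
    [array([0.4793, 0.0717, 0.0358]), np.float64(2.0649), np.float64(1.6278)]
ramekin side [([202.0, 368.6], 0.57)]
ramekin top [([479.6, 219.2], 0.96)]
    [array([ 0.61
[... 591 characters left out ...]
{'time': 1.1, 'joint_pos': array([ 1.20180562,  0.53640962, -0.0044138 ,  1.53789341,  0.00256125,
        1.06726888, -0.07118794]), 'qd': array([-0.0008239 ,  0.00103616, -0.00057487, -0.00088765,  0.00055004,
        0.00215099,  0.0012848 ]), 'joint_torque': array([-4.63400338e-04, -5.83351207e+01,  1.04687691e+00, -2.59442282e+01,
        1.22411418e-02,  1.78524671e-03, -4.55359142e-06]), 'eef_pos': array([ 0.19383798, -0.62042447,  0.40468608]), 'ee_rot': array([ 3.14156717e+00, -1.41321334e-05,  3.02832445e-01]), 'force': array([ 0.14101298, -0.02052904, -0.67516024]), 'wrist_torque': array([ 0.00434432,  0.02492799, -0.00636369]), 'finger_force': 0.0, 'opening': 0.08526805146977391}
```

View pics/side0.png

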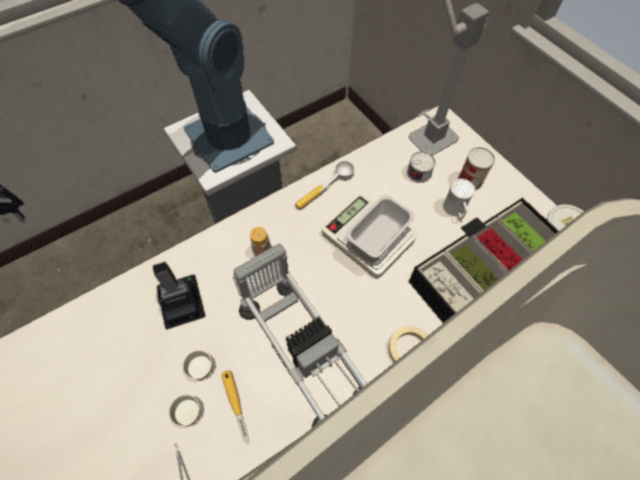

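View pics/top0.png

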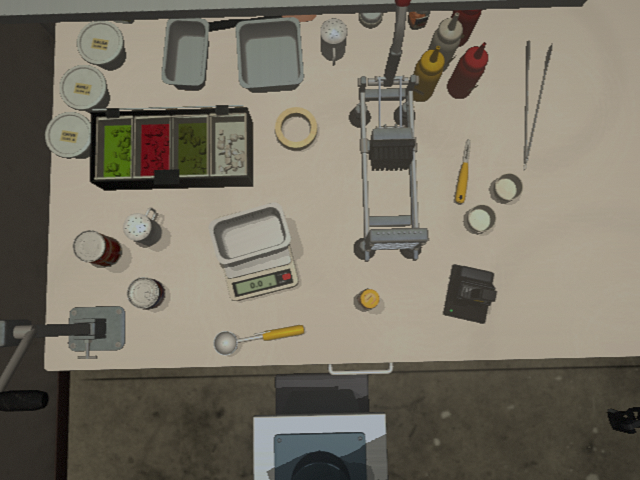

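```bash
cat >> h.py <<'E'
def pose(x,y,yaw,z=0): 
    c,s=np.cos(yaw),np.sin(yaw); return lambda X:(np.asarray(X)@np.array([[c,s,0],[-s,c,0],[0,0,1]]))+[x,y,z]
def box(x0,x1,y0,y1,z0,z1): return np.array([[a,b,c] for a in(x0,x1) for b in(y0,y1) for c in(z0,z1)])
def hull(f,X):
    m=np.zeros((1920,2560),np.uint8); q=cv2.convexHull((proj(f,X)*4+2).astype(np.int32)); cv2.fillConvexPoly(m,q,1); return m
def big(m): return cv2.resize(m.astype(np.uint8),(2560,1920),interpolation=cv2.INTER_LINEAR)
E
python3 - <<'E'
from h import *
from scipy.optimize import minimize
fs={c:grab_frame(c) for c in("side","top")}
mk={}
for n in["pan","cradle_pocket","scanner"]:
    for c in fs:
        r=masks_of(c,n); 
        print(n,c,[(round(e["confidence"],2),int(e["mask"].sum()),(np.array(e["rect"])*[640,480,640,480]).round().tolist()) for e in r][:3])
        if r: mk[n,c]=r[0]["mask"]; 
np.savez("mk.npz",**{a+"|"+b:v for (a,b),v in mk.items()})
def fit(n,cams,X,p0,rng):
    def cost(p,z=0):
        t=0
        for c in cams:
            m=big(mk[n,c]);h=hull(fs[c],pose(*p)(X)); t+=1-(m&h).sum()/(m|h).sum()
        return t
    s=np.array(p0)+np.vstack([np.zeros(3),np.diag(rng)])
    r=minimize(cost,p0,method="Nelder-Mead",options=dict(initial_simplex=s,xatol=1e-4,fatol=1e-4)); print(n,cams,r.x.round(4),round(r.fun,3))
for dims in((.054,.088),(.063,.097)):
    Xp=box(-dims[0],dims[0],-dims[1],dims[1],.104,.111)
    Xp=np.vstack([Xp,box(-dims[0]+.012,dims[0]-.012,-dims[1]+.012,dims[1]-.012,.046,.05)])
    for cams in(("top",),("side",),("side","top")): fit("pan",cams,Xp,[.577,.148,.19],[.02,.02,.1])
o=[]
for c,(x,y,w,h) in dict(top=(190,190,130,120),side=(310,180,130,110)).items():
    o.append(cv2.resize(fs[c]["img"][y:y+h,x:x+w],(400,300),interpolation=cv2.INTER_CUBIC))
for c,(x,y,w,h) in dict(top=(430,240,100,100),side=(140,250,80,80)).items():
    o.append(cv2.resize(fs[c]["img"][y:y+h,x:x+w],(400,300),interpolation=cv2.INTER_CUBIC))
save(dict(img=np.vstack([np.hstack(o[:2]),np.hstack(o[2:])])),"crops.png")
E
```

```text
pan side [(0.61, 2547, [347.0, 192.0, 68.0, 70.0]), (0.4, 546, [153.0, 280.0, 41.0, 33.0])]
pan top [(0.85, 3380, [207.0, 199.0, 82.0, 62.0])]
cradle_pocket side [(0.75, 538, [156.0, 278.0, 41.0, 34.0]), (0.37, 706, [406.0, 150.0, 30.0, 33.0])]
cradle_pocket top [(0.93, 272, [456.0, 275.0, 39.0, 29.0])]
scanner side [(0.8, 699, [153.0, 263.0, 33.0, 34.0])]
scanner top [(0.71, 524, [460.0, 282.0, 37.0, 22.0])]
pan ('top',) [0.5771 0.147  0.2653] 0.066
pan ('side',) [0.5798 0.1512 0.2739] 0.087
pan ('side', 'top') [0.5783 0.1476 0.2492] 0.159
pan ('top',) [0.5808 0.1473 0.2812] 0.27
pan ('side',) [0.5697 0.1569 0.2965] 0.27
pan ('side', 'top') [0.5748 0.1513 0.2886] 0.546
```

View pics/crops.png

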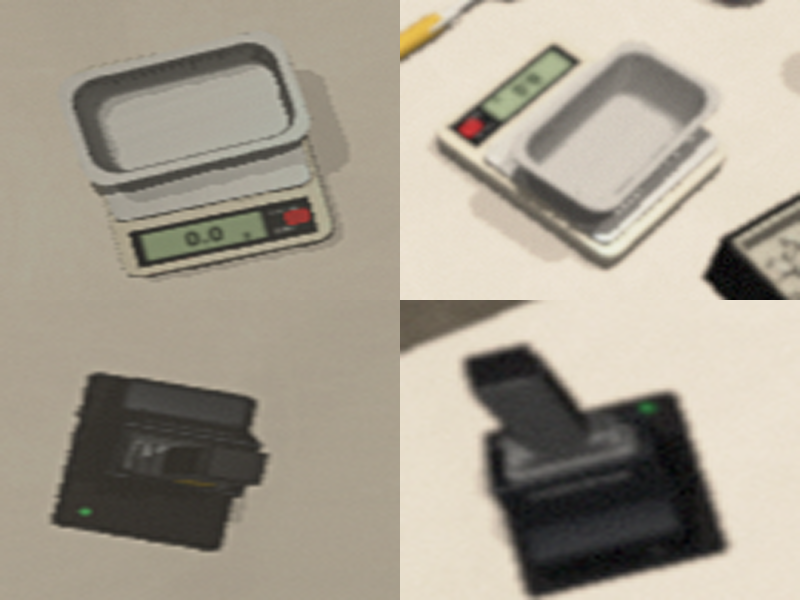

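Run:
```python
from h import *
from scipy.optimize import minimize
fs={c:grab_frame(c) for c in("side","top")}
mk=np.load("mk.npz")
def back(f,px,z):
    M=P(f); H=M[:,[0,1,3]].copy(); H[:,2]+=M[:,2]*z; v=np.linalg.solve(H,np.array([*px,1.])); return v[:2]/v[2]
print("top foot"); T=[back(fs["top"],p,.012) for p in[(453.75,264.3),(493.75,273.3),(485,323.3),(443,314)]]; print(np.round(T,4))
print("side foot"); Sd=[back(fs["side"],p,.012) for p in[(195,274.8),(205,316.1),(166,329.2)]]; print(np.round(Sd,4))
def R(b): c,s=np.cos(b),np.sin(b); return np.array([[c,0,s],[0,1,0],[-s,0,c]])
def model(neck=True):
    h=box(-.013,.013,-.017,.017,.012,.11)
    h=h@R(.314).T+[0,0,.04]
    return h@R(-.349).T
X=model()
def cost(p,cams):
    t=0
    for c in cams:
        m=big(mk["scanner|"+c]);h=hull(fs[c],pose(*p,.034)(X)); t+=1-(m&h).sum()/(m|h).sum()
    return t
for cams in(("side","top"),("side",),("top",)):
    p0=np.array([.44,-.378,-.22]); s=p0+np.vstack([np.zeros(3),np.diag([.02,.02,.1])])
    r=minimize(cost,p0,args=(cams,),method="Nelder-Mead",options=dict(initial_simplex=s)); print(cams,r.x.round(4),r.fun)
    print("grip",pose(*r.x,.034)(np.array([[.0247,0,.1191]])@R(-.349).T).round(4))
# red key
pts={}
for c,(a,b) in dict(top=(286,276),side=(334,225)).items():
    hsv=cv2.cvtColor(fs[c]["img"],cv2.COLOR_RGB2HSV); m=((hsv[...,0]<8)|(hsv[...,0]>172))&(hsv[...,1]>130)
    w=np.zeros_like(m); w[b-15:b+15,a-15:a+15]=1; ys,xs=np.nonzero(m&w); pts[c]=np.array([xs.mean(),ys.mean()]); print(c,pts[c],len(xs), back(fs[c],pts[c],.041))
print(tri(fs["side"],pts["side"],fs["top"],pts["top"]))
for c in fs:
  for n in("pan_label","pan","zero_key_top","scanner_grip","cradle_pocket"): print(c,n,[((np.array(e["point"])*S).round(1).tolist(),round(e["confidence"],2)) for e in landmark_of(c,n)][:2])
```

```text
top foot
[[ 0.5003 -0.3414]
 [ 0.4755 -0.4377]
 [ 0.3549 -0.4089]
 [ 0.38   -0.3087]]
side foot
[[ 0.3913 -0.3074]
 [ 0.5092 -0.3381]
 [ 0.486  -0.4346]]
('side', 'top') [ 0.4378 -0.3734 -0.2141] 0.6305635812966213
grip [[ 0.4207 -0.3697  0.1544]]
('side',) [ 0.4476 -0.3736 -0.2031] 0.2457545094588649
grip [[ 0.4305 -0.3701  0.1544]]
('top',) [ 0.438  -0.3681 -0.3162] 0.2788873038516405
grip [[ 0.4213 -0.3626  0.1544]]
top [286.12765957 276.12765957] 47 [0.48023982 0.06851043]
side [332.54761905 226.54761905] 42 [0.48524369 0.07037111]
(array([0.48147804, 0.07033762, 0.03527623]), np.float64(0.8647169894682184), np.float64(0.6798167562892965))
side pan_label []
side pan []
side zero_key_top [([331.3, 226.2], 0.35)]
side scanner_grip [([166.4, 273.7], 0.58)]
side cradle_pocket [([174.6, 299.9], 0.62), ([201.2, 367.5], 0.41)]
top pan_label []
top pan [([249.9, 235.6], 0.93)]
top zero_key_top [([286.1, 276.4], 0.38), ([467.4, 290.0], 0.2)]
top scanner_grip [([486.1, 293.9], 0.66)]
top cradle_pocket [([474.4, 285.9], 0.85), ([478.8, 224.4], 0.63)]
```

>>> play_rows:
  commands:
    - [0,0,0,0.987]
    - [0,0,0,0.987]
    - [0,0,0,0.987]
    - [0,0,0,0.987]
  fingers: 1

```text
time: 2.6
eef_pos: [0.1939, -0.6204, 0.4047]
ee_rot: [3.142, 0.0, -0.253]
force: [-0.3, -0.1, 0.2]
opening: 0.0852
finger_force: 0.0
```

>>> play_rows:
  commands:
    - [0.51,-0.93,0,0]
    - [0.51,-0.93,0,0]
    - [0.51,-0.93,0,0]
    - [0.51,-0.93,0,0]
    - [0.51,-0.93,0,0]
    - [0.51,-0.93,0,0]
    - [0.51,-0.93,0,0]
    - [0.51,-0.93,0,0]

```text
time: 3.6
eef_pos: [0.4261, -0.371, 0.4049]
ee_rot: [3.141, -0.0, -0.248]
force: [0.5, -0.7, 0.2]
opening: 0.0854
finger_force: 0.0
```

```bash
cat >> h.py <<'E'
def tool():
    s=get_state(); p=np.array(s["eef_pos"]); r,pi_,y=s["ee_rot"]
    return p,y,s
def go(x,y,z,yaw=None):
    p,w,s=tool(); d=np.array([x,y,z])-p; t=0 if yaw is None else (w-yaw+np.pi)%(2*np.pi)-np.pi
    u=np.array([d[0]*np.cos(w)+d[1]*np.sin(w), d[0]*np.sin(w)-d[1]*np.cos(w), -d[2]])/.04
    print("t",round(s["time"],2),"tcp",p.round(4),"rot",np.round(s["ee_rot"],3),"F",np.round(s["force"],1),"open",round(s["opening"],4),"ff",round(s["finger_force"],1)); print("units",u.round(3),"turn",round(np.degrees(t)/8,3))
E
python3 - <<'E'
from h import *
go(.426,-.3715,.309,-.248)
fs={c:grab_frame(c) for c in("side","top")}
o=[]
p,w,s=tool()
f=pose(p[0],p[1],w,p[2]-.16)
c,sn=np.cos(w),np.sin(w)
tips=f([[0,.0427,0],[0,-.0427,0],[0,.0427,.06],[0,-.0427,.06]])
for k,(x,y,ww,h) in dict(top=(430,220,120,120),side=(120,210,100,100)).items():
    im=cv2.resize(fs[k]["img"][y:y+h,x:x+ww],(400,400),interpolation=cv2.INTER_CUBIC)
    for q in proj(fs[k],tips): cv2.circle(im,tuple(((q-[x,y]+.5)*400/ww).astype(int).tolist()),3,(255,0,0),1)
    for q in proj(fs[k],[[.426,-.3715,.154]]): cv2.circle(im,tuple(((q-[x,y]+.5)*400/ww).astype(int).tolist()),3,(0,255,0),1)
    o.append(im)
save(dict(img=np.hstack(o)),"pre.png")
E
```

```text
t 3.6 tcp [ 0.4261 -0.371   0.4049] rot [ 3.141 -0.    -0.248] F [ 0.5 -0.7  0.2] open 0.0854 ff 0.0
units [2.000e-03 1.300e-02 2.397e+00] turn -0.003
```

View pics/pre.png

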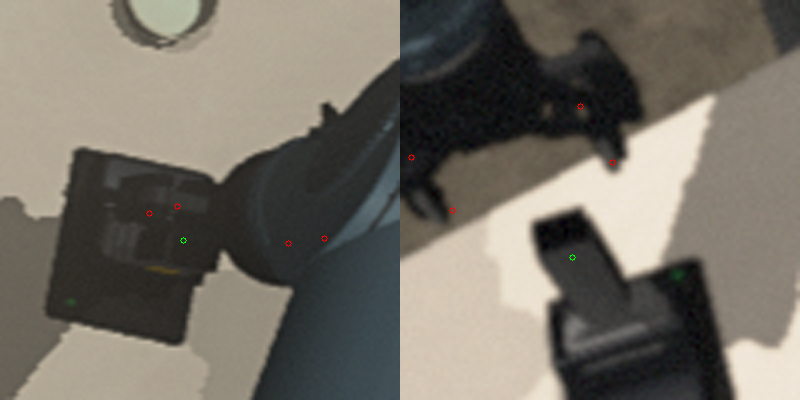

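>>> play_rows:
  commands:
    - [-0.02,-0.03,0.6,0]
    - [0,0,0.6,0]
    - [0,0,0.6,0]
    - [0,0,0.6,0]

```text
time: 4.2
eef_pos: [0.4244, -0.3712, 0.3081]
ee_rot: [3.141, -0.0, -0.249]
force: [-0.6, -0.1, 0.2]
opening: 0.0853
finger_force: 0.0
```

>>> play_rows:
  commands:
    - [0,0,0,0]
    - [0,0,0,0]
    - [0,0,0,0]
    - [0,0,0,0]
    - [0,0,0,0]
    - [0,0,0,0]
  fingers: 0

```text
time: 4.95
eef_pos: [0.4251, -0.3712, 0.31]
ee_rot: [3.141, -0.002, -0.248]
force: [-0.5, -1.0, 5.6]
opening: 0.0333
finger_force: 59.7
```

>>> play_rows:
  commands:
    - [-0.115,0,-0.317,0]
    - [-0.115,0,-0.317,0]
    - [0,0,0,0]
    - [-0.2,0,0,0]
    - [-0.2,0,0.02,0]

```text
time: 5.58
eef_pos: [0.401, -0.365, 0.3341]
ee_rot: [3.14, -0.004, -0.248]
force: [4.1, -2.3, 2.8]
opening: 0.0334
finger_force: 60.1
```

Run:
```python
from h import *
go(.36,-.355,.33)
```

```text
t 5.58 tcp [ 0.401  -0.365   0.3341] rot [ 3.14  -0.004 -0.248] F [ 4.1 -2.3  2.8] open 0.0334 ff 60.1
units [-1.056  0.01   0.104] turn 0.0
```

>>> play_rows:
  commands:
    - [-0.2,0,0.03,0]
    - [-0.2,0,0.04,0]
    - [-0.2,0,0.05,0]
    - [-0.2,0,0.06,0]
    - [-0.2,0,0.07,0]

```text
time: 6.2
eef_pos: [0.361, -0.3544, 0.3228]
ee_rot: [-3.141, 0.0, -0.249]
force: [3.3, -1.2, 1.3]
opening: 0.0332
finger_force: 59.5
```

Run:
```python
from h import *
go(.36,-.355,.33)
fs={c:grab_frame(c) for c in("side","top")}
o=[]
for k,(x,y,ww,h) in dict(top=(410,200,140,140),side=(110,200,120,120)).items():
    o.append(cv2.resize(fs[k]["img"][y:y+h,x:x+ww],(400,400),interpolation=cv2.INTER_CUBIC))
im=np.hstack(o); im=np.clip(im.astype(float)*1.6,0,255).astype(np.uint8)
save(dict(img=im),"tilt.png")
```

```text
t 6.2 tcp [ 0.361  -0.3544  0.3228] rot [-3.141  0.    -0.249] F [ 3.3 -1.2  1.3] open 0.0332 ff 59.5
units [-0.02   0.021 -0.18 ] turn 0.0
```

View pics/tilt.png

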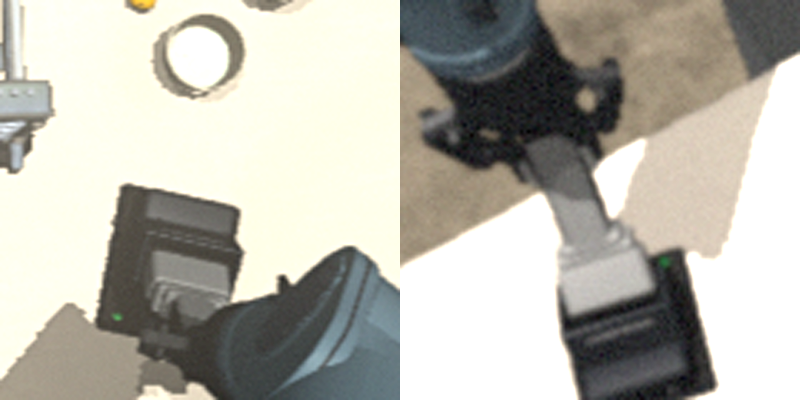

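>>> play_rows:
  commands:
    - [-0.14,0,-0.25,0]
    - [-0.14,0,-0.25,0]
    - [-0.14,0,-0.25,0]
    - [-0.14,0,-0.3,0]
    - [0,0,-0.8,0]
    - [0,0,-0.8,0]
    - [0,0,-0.8,0]
    - [0,0,0,0]

```text
time: 7.3
eef_pos: [0.34, -0.3496, 0.4641]
ee_rot: [3.139, -0.005, -0.249]
force: [-0.3, 0.9, -1.8]
opening: 0.0332
finger_force: 60.1
```

```bash
cat >> h.py <<'E'
def Ry(b): c,s=np.cos(b),np.sin(b); return np.array([[c,0,s],[0,1,0],[-s,0,c]])
G=np.array([.0247,0,.1191])
HEAD=box(-.014,.014,-.032,.032,0,.04)
HAND=box(-.013,.013,-.017,.017,0,.11)@Ry(.314).T+[0,0,.04]
def scan(X,lean,p,yaw,gx=0,gz=0):
    # world points of scanner-frame X, held at grip point offset (gx,gz) from tool grasp point
    return pose(p[0],p[1],yaw,p[2]-.155)((np.asarray(X)-G)@Ry(-lean).T+[gx,0,gz])
E
cat > lean.py <<'E'
from h import *
from scipy.optimize import minimize
import sys
p,w,s=tool(); fs={};mk={}
for c in("side","top"):
    fs[c]=grab_frame(c); r=masks_of(c,"scanner"); print(c,[(round(e["confidence"],2),int(e["mask"].sum()),(np.array(e["rect"])*[640,480,640,480]).round().tolist()) for e in r][:3])
    if r and r[0]["confidence"]>.4: mk[c]=r[0]["mask"]
go(.42,.1,.35)
low=box(-.013,.013,-.017,.017,0,.055)@Ry(.314).T+[0,0,.04]
def cost(q,cams):
    t=0
    for c in cams:
        m=big(mk[c]); h=hull(fs[c],scan(HEAD,q[0],p,w,q[1],q[2]))|hull(fs[c],scan(low,q[0],p,w,q[1],q[2])); t+=1-(m&h).sum()/(m|h).sum()
    return t
for cams in [tuple(mk)]+[(c,) for c in mk]:
    p0=np.array([.83,0,0]); s0=p0+np.vstack([np.zeros(3),np.diag([.15,.006,.006])])
    r=minimize(cost,p0,args=(cams,),method="Nelder-Mead",options=dict(initial_simplex=s0)); print(cams,r.x.round(4),round(r.fun,3))
o=[]
for c in fs:
    q=proj(fs[c],scan([[0,0,0]],.83,p,w))[0]; x,y=(np.clip(q-60,0,[520,360])).astype(int)
    im=cv2.resize(fs[c]["img"][y:y+120,x:x+120],(400,400),interpolation=cv2.INTER_CUBIC); im=np.clip(im*1.5,0,255).astype(np.uint8)
    for z in (0,.04): 
        a=[[-.014,-.032,z],[.014,-.032,z],[.014,.032,z],[-.014,.032,z]]
        cv2.polylines(im,[((proj(fs[c],scan(a,.83,p,w))-[x,y]+.5)*400/120).astype(np.int32)],True,(255,0,0),1)
    o.append(im)
save(dict(img=np.hstack(o)),sys.argv[1])
E
python3 lean.py lean1.png
```

```text
side [(0.81, 1473, [121.0, 192.0, 52.0, 70.0])]
top [(0.8, 846, [473.0, 294.0, 33.0, 55.0])]
t 7.5 tcp [ 0.3393 -0.3488  0.4602] rot [-3.141e+00  2.000e-03 -2.480e-01] F [-0.2 -0.2 -1.6] open 0.0333 ff 60.1
units [ -0.803 -11.372   2.755] turn 0.0
('side', 'top') [ 7.239e-01  7.400e-03 -6.000e-04] 0.539
('side',) [0.8036 0.0037 0.0017] 0.303
('top',) [ 0.6347  0.018  -0.0039] 0.183
```

View pics/lean1.png

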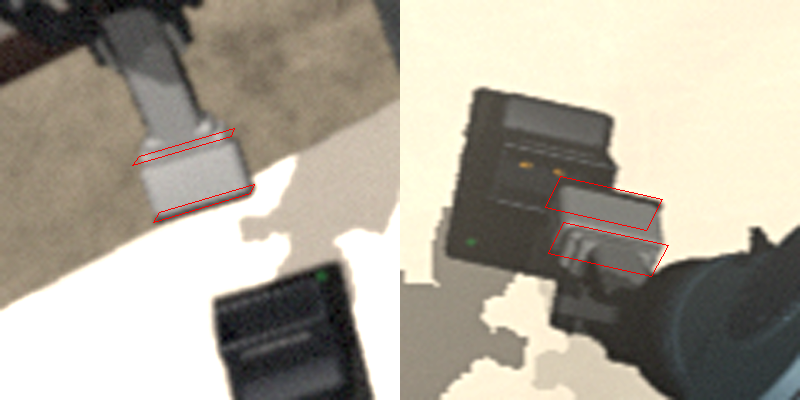

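>>> play_rows:
  commands:
    - [0,0,-0.25,-0.915]
    - [0,0,-0.25,-0.915]
    - [0,0,-0.25,-0.915]
    - [0,0,-0.25,-0.915]
    - [0,0,0,0]

```text
time: 8.12
eef_pos: [0.3397, -0.3492, 0.5008]
ee_rot: [-3.141, 0.0, 0.261]
force: [0.3, 0.4, -1.3]
opening: 0.0336
finger_force: 59.9
```

>>> play_rows:
  commands:
    - [0.24,-0.4,0,0]
    - [0.48,-0.815,0,0]
    - [0.48,-0.815,0,0]
    - [0.48,-0.815,0,0]
    - [0.48,-0.815,0,0]
    - [0.48,-0.815,0,0]
    - [0.24,-0.415,0,0]

```text
time: 9.0
eef_pos: [0.4004, -0.1283, 0.5002]
ee_rot: [-3.14, 0.001, 0.262]
force: [0.1, -0.4, -0.9]
opening: 0.0332
finger_force: 60.0
```

>>> play_rows:
  commands:
    - [0.335,-0.925,0,0]
    - [0.335,-0.925,0,0]
    - [0.335,-0.925,0,0]
    - [0.335,-0.925,0,0]
    - [0.335,-0.925,0,0]
    - [0.335,-0.925,0,0]
    - [0,0,0,0]
    - [0,0,0,0]

```text
time: 10.0
eef_pos: [0.4201, 0.1042, 0.5004]
ee_rot: [3.141, 0.002, 0.261]
force: [0.2, 0.2, -0.7]
opening: 0.0333
finger_force: 60.2
```

Run:
```python
from h import *
go(.4201,.1051,.3805,.262)
```

```text
t 10.0 tcp [0.4201 0.1042 0.5004] rot [3.141e+00 2.000e-03 2.610e-01] F [ 0.2  0.2 -0.7] open 0.0333 ff 60.2
units [ 0.005 -0.023  2.997] turn -0.009
```

>>> play_rows:
  commands:
    - [0,-0.02,0.6,0]
    - [0,0,0.6,0]
    - [0,0,0.6,0]
    - [0,0,0.6,0]
    - [0,0,0.4,0]
    - [0,0,0.2,0]
    - [0,0,0,0]

```text
time: 10.88
eef_pos: [0.42, 0.1049, 0.3809]
ee_rot: [3.141, 0.001, 0.261]
force: [0.1, 0.3, -0.4]
opening: 0.0333
finger_force: 60.3
```

```bash
sed -i 's/^for cams in \[tuple/for cams in [tuple/' lean.py; python3 lean.py aim.png
python3 - <<'E'
from h import *
for c in("side","top"):
  for n in("pan_label","scanner"): print(c,n,[((np.array(e["point"])*S).round(1).tolist(),round(e["confidence"],2)) for e in landmark_of(c,n)][:2])
  f=grab_frame(c); p,w,s=tool(); print(proj(f,[[.5345,.1358,.076]]).round(1), proj(f,scan([[0,0,0]],.8,p,w)).round(1))
E
```

```text
side [(0.85, 929, [329.0, 151.0, 32.0, 55.0])]
top [(0.67, 164, [261.0, 265.0, 13.0, 23.0]), (0.22, 24, [284.0, 276.0, 5.0, 5.0])]
t 11.07 tcp [0.4203 0.1056 0.3818] rot [ 3.141e+00 -1.000e-03  2.620e-01] F [ 0.1 -0.1 -0.8] open 0.0334 ff 60.3
units [-0.045  0.133  0.796] turn 0.0
('side', 'top') [0.8098 0.0039 0.0036] 1.04
('side',) [ 8.887e-01 -4.000e-04  5.000e-04] 0.216
('top',) [ 0.04    0.1066 -0.32  ] 0.609
side pan_label []
side scanner [([200.7, 367.2], 0.69), ([334.3, 163.6], 0.49)]
[[363.7 221.2]] [[350.5 200.3]]
top pan_label []
top scanner [([257.4, 269.9], 0.55)]
[[256.1 252.8]] [[259.2 271.5]]
```

View pics/aim.png

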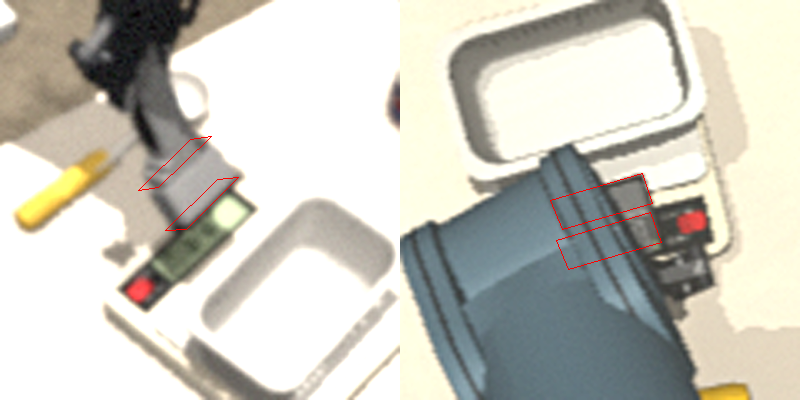

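>>> play_rows:
  commands:
    - [0,0,0,0]
    - [0,0,0,0]
    - [0,0,0,0]
    - [0,0,0,0]
    - [0,0,0,0]
    - [0,0,0,0]
    - [0,0,0,0]
    - [0,0,0,0]

```text
time: 12.38
eef_pos: [0.4201, 0.1056, 0.3812]
ee_rot: [3.142, 0.0, 0.263]
force: [0.0, 0.4, -1.6]
opening: 0.0333
finger_force: 60.3
```

>>> play_rows:
  commands:
    - [0,0,0,0]
    - [0,0,0,0]
    - [0,0,0,0]
    - [0,0,0,0]
    - [0,0,0,0]
    - [0,0,0,0]
    - [0.07,0,-0.07,0]
    - [0.07,0,-0.07,0]

```text
time: 13.38
eef_pos: [0.4257, 0.1072, 0.3871]
ee_rot: [-3.142, -0.0, 0.263]
force: [-0.2, -0.1, -1.5]
opening: 0.0336
finger_force: 60.3
```

>>> play_rows:
  commands:
    - [0,0,0,0]
    - [0,0,0,0]
    - [0,0,0,0]
    - [0,0,0,0]
    - [0,0,0,0]
    - [0,0,0,0]
    - [0,0,0,0]
    - [0,0,0,0]

```text
time: 14.38
eef_pos: [0.4255, 0.1071, 0.3868]
ee_rot: [-3.142, 0.0, 0.263]
force: [0.6, 0.2, -1.4]
opening: 0.0333
finger_force: 60.3
```

>>> play_rows:
  commands:
    - [0,0,0,0]
    - [0,0,0,0]
    - [0,0,0,0]
    - [0,0,0,0]
    - [-0.07,0,0.07,0]
    - [-0.07,0,0.07,0]
    - [-0.07,0,0.07,0]
    - [-0.07,0,0.07,0]

```text
time: 15.38
eef_pos: [0.4144, 0.1041, 0.3754]
ee_rot: [3.142, 0.0, 0.263]
force: [-0.4, -0.4, -2.0]
opening: 0.0332
finger_force: 60.3
```

>>> play_rows:
  commands:
    - [0,0,0,0]
    - [0,0,0,0]
    - [0,0,0,0]
    - [0,0,0,0]
    - [0,0,0,0]
    - [0,0,0,0]
    - [0,0,0,0]
    - [0,0,0,0]

```text
time: 16.38
eef_pos: [0.4147, 0.1042, 0.3756]
ee_rot: [-3.142, 0.0, 0.263]
force: [0.0, 0.7, -1.1]
opening: 0.0335
finger_force: 60.3
```

>>> play_rows:
  commands:
    - [0,0,0,0]
    - [0,0,0,0]
    - [0,0,0,0]
    - [0,0,0,0]

```text
time: 16.88
eef_pos: [0.4147, 0.1042, 0.3756]
ee_rot: [3.142, 0.0, 0.263]
force: [0.1, 0.3, -1.4]
opening: 0.0333
finger_force: 60.3
```

Run:
```python
from h import *
go(.4201,.1051,.3805,.262)
```

```text
t 16.88 tcp [0.4147 0.1042 0.3756] rot [3.142 0.    0.263] F [ 0.1  0.3 -1.4] open 0.0333 ff 60.3
units [ 0.137  0.014 -0.122] turn 0.005
```

>>> play_rows:
  commands:
    - [-0.2,0,-0.4,0]
    - [0,0,-0.8,0]
    - [0,0,-0.8,0]
    - [0,0,-0.8,0]
    - [0.2,0,-0.3,0]
    - [0,0,0,0]

```text
time: 17.62
eef_pos: [0.4153, 0.1044, 0.4996]
ee_rot: [-3.141, -0.001, 0.263]
force: [-0.7, -0.5, -1.6]
opening: 0.0334
finger_force: 60.3
```

>>> play_rows:
  commands:
    - [-0.312,0.927,0,0]
    - [-0.312,0.927,0,0]
    - [-0.312,0.927,0,0]
    - [-0.312,0.927,0,0]
    - [-0.312,0.927,0,0]
    - [-0.312,0.927,0,0]

```text
time: 18.38
eef_pos: [0.3996, -0.1313, 0.4979]
ee_rot: [-3.14, 0.003, 0.263]
force: [0.6, -0.1, -1.3]
opening: 0.0333
finger_force: 60.3
```

>>> play_rows:
  commands:
    - [-0.48,0.815,0,0]
    - [-0.48,0.815,0,0]
    - [-0.48,0.815,0,0]
    - [-0.48,0.815,0,0]
    - [-0.48,0.815,0,0]
    - [-0.48,0.815,0,0]
    - [0,0,0,0]

```text
time: 19.25
eef_pos: [0.3381, -0.3512, 0.4976]
ee_rot: [-3.14, 0.003, 0.258]
force: [1.0, 1.1, -1.2]
opening: 0.0331
finger_force: 60.5
```

>>> play_rows:
  commands:
    - [0,0,0.25,0.915]
    - [0,0,0.25,0.915]
    - [0,0,0.25,0.915]
    - [0,0,0.25,0.915]
    - [0,0,0,0]
    - [0,0,0,0]

```text
time: 20.0
eef_pos: [0.3399, -0.3484, 0.4594]
ee_rot: [-3.141, 0.001, -0.245]
force: [0.4, -0.1, -1.6]
opening: 0.0331
finger_force: 60.5
```

```bash
python3 - <<'E'
from h import *
go(.3393,-.3488,.4602,-.249)
go(.3393,-.3488,.364,-.249)
go(.361,-.3544,.3228,-.249)
E
python3 lean.py x.png
```

```text
t 20.0 tcp [ 0.3399 -0.3484  0.4594] rot [-3.141e+00  1.000e-03 -2.450e-01] F [ 0.4 -0.1 -1.6] open 0.0331 ff 60.5
units [-0.013  0.013 -0.021] turn 0.027
t 20.0 tcp [ 0.3399 -0.3484  0.4594] rot [-3.141e+00  1.000e-03 -2.450e-01] F [ 0.4 -0.1 -1.6] open 0.0331 ff 60.5
units [-0.013  0.013  2.384] turn 0.027
t 20.0 tcp [ 0.3399 -0.3484  0.4594] rot [-3.141e+00  1.000e-03 -2.450e-01] F [ 0.4 -0.1 -1.6] open 0.0331 ff 60.5
units [0.547 0.017 3.414] turn 0.027
side [(0.71, 1510, [123.0, 197.0, 49.0, 68.0])]
top [(0.9, 879, [471.0, 294.0, 35.0, 50.0])]
t 20.2 tcp [ 0.3397 -0.3489  0.4599] rot [ 3.141 -0.    -0.248] F [-0.4 -1.3 -1.6] open 0.0334 ff 60.5
units [ -0.803 -11.372   2.748] turn 0.0
('side', 'top') [0.8008 0.0039 0.0024] 0.538
('side',) [ 7.798e-01 -4.000e-04 -4.700e-03] 0.299
('top',) [0.6501 0.0181 0.0072] 0.176
```

>>> play_rows:
  commands:
    - [0.02,0,0.8,0]
    - [0,0,0.8,0]
    - [0,0,0.6,0]
    - [0,0,0.2,0]
    - [0.14,0,0.3,0]
    - [0.14,0,0.25,0]
    - [0.14,0,0.25,0]
    - [0,0,0,0]

```text
time: 21.2
eef_pos: [0.3571, -0.3531, 0.331]
ee_rot: [-3.141, 0.001, -0.248]
force: [-0.7, -0.2, -2.1]
opening: 0.0331
finger_force: 60.5
```

>>> play_rows:
  commands:
    - [0.07,0,0.12,0]
    - [0.07,0,0.12,0]
    - [0,0,0,0]

```text
time: 21.58
eef_pos: [0.3622, -0.3545, 0.3218]
ee_rot: [-3.141, 0.0, -0.248]
force: [0.7, -0.7, -2.0]
opening: 0.0331
finger_force: 60.5
```

>>> play_rows:
  commands:
    - [0.19,0,-0.07,0]
    - [0.19,0,-0.065,0]
    - [0.19,0,-0.06,0]
    - [0.19,0,-0.05,0]
    - [0.19,0,-0.04,0]
    - [0.19,0,-0.03,0]
    - [0.19,0,-0.02,0]
    - [0.17,0,0,0]

```text
time: 22.58
eef_pos: [0.4205, -0.3694, 0.3354]
ee_rot: [-3.141, 0.001, -0.248]
force: [-5.3, 0.5, -0.7]
opening: 0.0333
finger_force: 61.3
```

Run:
```python
from h import *
go(.416,-.369,.3354,-.248)
fs={c:grab_frame(c) for c in("side","top")}
o=[]
for k,(x,y,ww,h) in dict(top=(410,200,140,140),side=(110,200,120,120)).items():
    o.append(cv2.resize(fs[k]["img"][y:y+h,x:x+ww],(400,400),interpolation=cv2.INTER_CUBIC))
im=np.hstack(o); im=np.clip(im.astype(float)*1.6,0,255).astype(np.uint8)
save(dict(img=im),"back.png")
```

```text
t 22.57 tcp [ 0.4205 -0.3694  0.3354] rot [-3.141e+00  1.000e-03 -2.480e-01] F [-5.3  0.5 -0.7] open 0.0333 ff 61.3
units [-0.112  0.017 -0.001] turn -0.003
```

View pics/back.png

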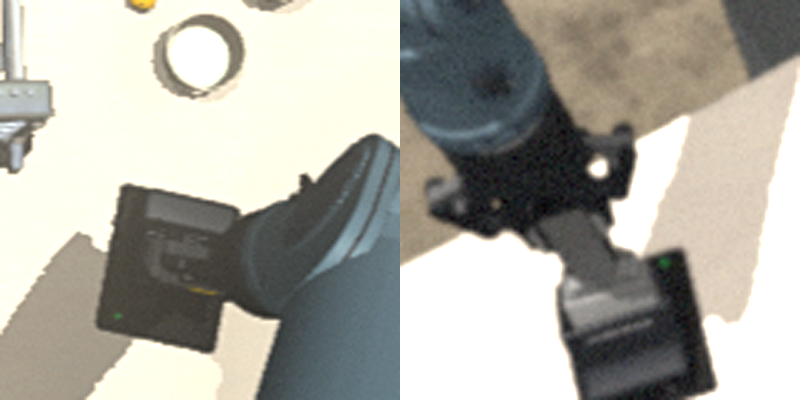

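>>> play_rows:
  commands:
    - [-0.07,0,0,0]
    - [0.06,0,0.16,0]
    - [0.06,0,0.16,0]
    - [0.06,0,0.16,0]
    - [0,0,0,0]

```text
time: 23.3
eef_pos: [0.4247, -0.3702, 0.3155]
ee_rot: [-3.141, 0.001, -0.248]
force: [-0.3, -0.2, -1.7]
opening: 0.0336
finger_force: 61.2
```

Run:
```python
from h import *
go(.4251,-.3712,.310,-.248)
```

```text
t 23.3 tcp [ 0.4247 -0.3702  0.3155] rot [-3.141e+00  1.000e-03 -2.480e-01] F [-0.3 -0.2 -1.7] open 0.0336 ff 61.2
units [0.017 0.021 0.137] turn -0.001
```

>>> play_rows:
  commands:
    - [0.015,0,0.07,0]
    - [0.015,0,0.07,0]
    - [0.01,0,0.04,0]
    - [0,0,0,0]

```text
time: 23.8
eef_pos: [0.4263, -0.3711, 0.3108]
ee_rot: [3.141, -0.001, -0.249]
force: [-3.9, 2.8, 13.1]
opening: 0.0335
finger_force: 63.0
```

>>> play_rows:
  commands:
    - [0,0,0,0]
    - [0,0,0,0]
    - [0,0,0,0]
    - [0,0,0,0]
    - [0,0,0,0]
    - [0,0,0,0]
  fingers: 1

```text
time: 24.55
eef_pos: [0.4261, -0.3708, 0.309]
ee_rot: [3.142, 0.0, -0.248]
force: [-0.1, -0.9, 0.5]
opening: 0.0855
finger_force: 0.0
```

>>> play_rows:
  commands:
    - [0,0,-0.5,0]
    - [0,0,-0.8,0]
    - [0,0,-1,0]
    - [0,0,-1,0]
    - [0,0,-1,0]
    - [-0.6,0,-0.5,0]
    - [-0.6,-0.5,0,0]
    - [-0.6,-0.5,0,0]

```text
time: 25.55
eef_pos: [0.3654, -0.3137, 0.5013]
ee_rot: [3.141, -0.001, -0.249]
force: [0.3, -0.0, 0.5]
opening: 0.0852
finger_force: 0.0
```

Run:
```python
from h import *
go(.482,.07,.41,.19)
fs={c:grab_frame(c) for c in("side","top")}
L=-.349
o=[]
for k,(x,y,ww,h) in dict(top=(430,240,100,100),side=(130,245,80,80)).items():
    im=cv2.resize(fs[k]["img"][y:y+h,x:x+ww],(400,400),interpolation=cv2.INTER_CUBIC)
    o.append(im)
im=np.hstack(o); save(dict(img=np.clip(im.astype(float)*1.5,0,255).astype(np.uint8)),"home.png")
for c in fs:
  for n in("scanner","scanner_grip","cradle_pocket"): print(c,n,[((np.array(e["point"])*S).round(1).tolist(),round(e["confidence"],2)) for e in landmark_of(c,n)][:1])
```

```text
t 25.55 tcp [ 0.3654 -0.3137  0.5013] rot [ 3.141e+00 -1.000e-03 -2.490e-01] F [ 0.3 -0.   0.5] open 0.0852 ff 0.0
units [  0.461 -10.016   2.281] turn -3.143
side scanner [([179.0, 298.1], 0.64)]
side scanner_grip [([164.5, 270.2], 0.69)]
side cradle_pocket [([176.5, 299.9], 0.97)]
top scanner [([471.9, 290.7], 0.96)]
top scanner_grip [([482.8, 299.4], 0.56)]
top cradle_pocket [([472.2, 287.4], 0.72)]
```

View pics/home.png

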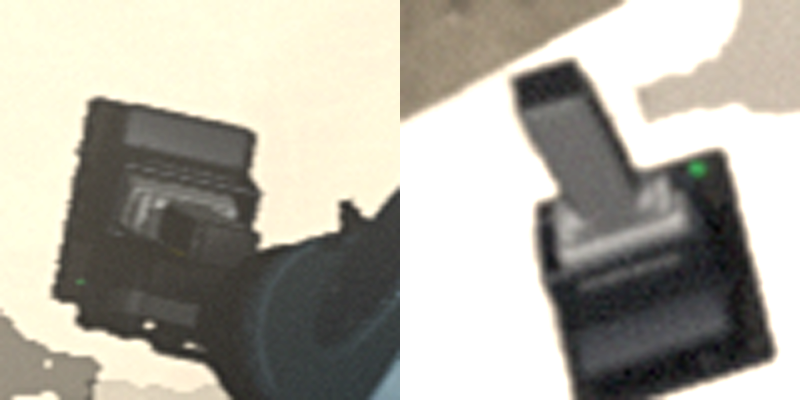

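>>> play_rows:
  commands:
    - [0,0,0,-0.786]
    - [0,0,0,-0.786]
    - [0,0,0,-0.786]
    - [0,0,0,-0.786]
    - [0,0,0,0]
  fingers: 0

```text
time: 26.58
eef_pos: [0.3664, -0.3148, 0.5008]
ee_rot: [-3.141, 0.0, 0.189]
force: [-0.1, -0.1, 0.4]
opening: 0.0001
finger_force: 0.0
```

>>> play_rows:
  commands:
    - [0.58,-0.9,0,0]
    - [0.58,-0.98,0,0]
    - [0.58,-0.98,0,0]
    - [0.58,-0.98,0,0]
    - [0.58,-0.98,0,0]
    - [0.58,-0.98,0,0]
    - [0.58,-0.98,0,0]
    - [0.58,-0.98,0,0]

```text
time: 27.58
eef_pos: [0.4902, 0.0268, 0.501]
ee_rot: [-3.142, -0.0, 0.187]
force: [-0.1, -0.3, 0.6]
opening: 0.0002
finger_force: 0.0
```

>>> play_rows:
  commands:
    - [0,-1,0,0]
    - [0,0,1,0]
    - [0,0,1,0]
    - [0,0,1,0]
    - [0,0,1,0]
    - [0,0,1,0]
    - [0,0,0,0]
    - [0,0,0,0]

```text
time: 28.58
eef_pos: [0.4828, 0.065, 0.3022]
ee_rot: [-3.142, -0.001, 0.189]
force: [0.8, -0.1, -0.4]
opening: 0.0001
finger_force: 0.0
```

Run:
```python
from h import *
go(.482,.07,.218,.19)
fs={c:grab_frame(c) for c in("side","top")}
p,w,s=tool()
o=[]
for k,(x,y,ww,h) in dict(top=(230,220,100,100),side=(280,160,100,100)).items():
    im=cv2.resize(fs[k]["img"][y:y+h,x:x+ww],(400,400),interpolation=cv2.INTER_CUBIC)
    for X,col in(([[p[0],p[1],p[2]-.173]],(255,0,255)),([[.482,.07,.041]],(0,255,0))):
        q=(proj(fs[k],X)[0]-[x,y]+.5)*4; cv2.circle(im,tuple(q.astype(int).tolist()),3,col,1)
    o.append(im)
save(dict(img=np.hstack(o)),"key.png")
```

```text
t 28.57 tcp [0.4828 0.065  0.3022] rot [-3.142e+00 -1.000e-03  1.890e-01] F [ 0.8 -0.1 -0.4] open 0.0001 ff 0.0
units [ 0.005 -0.126  2.104] turn -0.004
```

View pics/key.png

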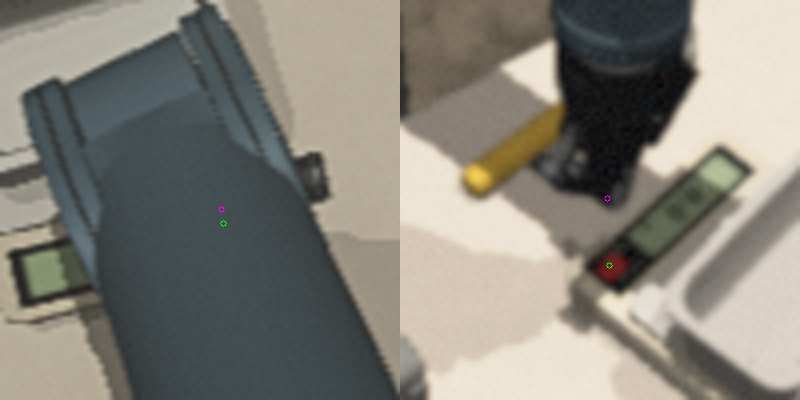

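>>> play_rows:
  commands:
    - [0,-0.12,0.6,0]
    - [0,0,0.6,0]
    - [0,0,0.6,0]
    - [0,0,0.2,0]
    - [0,0,0.1,0]
    - [0,0,0,0]

```text
time: 29.42
eef_pos: [0.4815, 0.0697, 0.2178]
ee_rot: [3.142, -0.001, 0.19]
force: [0.1, -0.2, 0.2]
opening: 0.0001
finger_force: 0.0
```

>>> play_rows:
  commands:
    - [0,0,0.05,0]
    - [0,0,0.05,0]
    - [0,0,0,0]
    - [0,0,0,0]

```text
time: 29.92
eef_pos: [0.4814, 0.0696, 0.2133]
ee_rot: [3.142, -0.001, 0.19]
force: [0.3, -0.4, 4.0]
opening: 0.0001
finger_force: 1.9
```

Contact with the key's spring at the expected height; press further.

>>> play_rows:
  commands:
    - [0,0,0.03,0]
    - [0,0,0.02,0]
    - [0,0,0,0]
    - [0,0,0,0]

```text
time: 30.42
eef_pos: [0.4814, 0.0697, 0.2122]
ee_rot: [3.141, -0.001, 0.191]
force: [-3.3, -1.3, 17.8]
opening: 0.0
finger_force: 9.1
```

>>> play_rows:
  commands:
    - [0,0,0.01,0]
    - [0,0,0,0]
    - [0,0,0,0]
    - [0,0,0,0]

```text
time: 30.92
eef_pos: [0.4814, 0.0697, 0.2121]
ee_rot: [3.141, -0.001, 0.191]
force: [-4.5, -1.1, 23.8]
opening: -0.0
finger_force: 11.7
```

>>> play_rows:
  commands:
    - [0,0,-0.1,0]
    - [0,0,-0.4,0]
    - [0,0,-0.9,0]
    - [0,0,-0.9,0]
    - [0,0,-0.9,0]
    - [0,0,-0.9,0]
    - [0,0,0,0]
    - [0,0,0,0]

```text
time: 31.92
eef_pos: [0.4806, 0.0694, 0.3744]
ee_rot: [3.141, 0.001, 0.191]
force: [-0.9, -0.0, 0.4]
opening: 0.0001
finger_force: 0.0
```

Run:
```python
from h import *
go(.48,.07,.4)
for c in("side","top"):
  grab_frame(c)
  for n in("scanner","pan"): print(c,n,[((np.array(e["point"])*S).round(1).tolist(),round(e["confidence"],2)) for e in landmark_of(c,n)][:1])
print(hand_in())
```

```text
t 31.93 tcp [0.4806 0.0694 0.3744] rot [3.141e+00 1.000e-03 1.910e-01] F [-0.9 -0.   0.4] open 0.0001 ff 0.0
units [-0.012 -0.017 -0.64 ] turn 0.0
side scanner [([179.0, 300.1], 0.88)]
side pan [([377.9, 232.6], 0.62)]
top scanner [([469.2, 287.4], 0.88)]
top pan [([252.1, 233.6], 0.94)]
the job is handed in; nothing more can be done
None
```

The job is handed in at about 32 s, with no verdict returned: I aimed the scanner at the label and held it steady (lean about 46°, estimated from images; the label itself was not visible to either camera), put it back home in its cradle and released it, and pressed the zero key to its stop and let it up.

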